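Unstack the rubber stamps into their trays

ROBOT

A 7-joint arm with a two-finger parallel gripper is mounted at the origin on the work surface. World frame = base frame: x ahead of the robot, y to its left, z up, the work surface at z = 0. Lengths are in m, angles in rad, forces in N, time in s.
With the tool pointing down it reaches from about 0.425 to 0.875 m from the base axis. Payload 4.7 kg.
Tool frame: the origin (TCP) lies midway between the tips of the shut fingers; the grasp point (between the pads) lies ctrl.grasp_offset behind it (ctrl.grasp_offset is the distance from the TCP to the grasp point, in m); z points along the fingers, y is the line along which they close (so a half turn about z gives the same grasp; the last joint's range is limited). The gripper opens to 87 mm and grips with 3 to 60 N. Pads are 19 mm wide; open, the fingers measure 117 mm over their backs; the gripper's body (75 mm by 190 mm) begins 51 mm behind the grasp point.
Start: joints at [-1.215, 0.321, -0.07, 1.45, 0.023, 1.371, -0.057], TCP at [0.218, 0.612, 0.223] pointing down, gripper open.
Joint ranges: [-2.86, 2.86], [-0.3, 2.09], [-1.38, 1.24], [0.06, 2.45], [-1.56, 4.7], [0.09, 2.05], [-2.69, 2.69]. Speed limits (rad/s): [2.57, 2.57, 3.14, 3.14, 3.14, 3.14, 3.14].

INTERFACE

Orientations are given as a rotation vector (axis times angle).
In Python, from bench import ctrl gives the robot as it stands. The module is installed in compiled form; this text tells all that it offers.
- The arm moves only by the tool jog_arm, never from a script. Its argument "moves" is one flat list of numbers, 7 for each row, row after row: the shift along the tool's x, y, z in units of 30 cm (1.0 is 30 cm), then the turn, a rotation vector about the tool's x, y, z in units of 60 degrees (1.0 is 60 degrees), then the gripper's target within -1 to 1 (fully open at 1, half-way at 0, shut at -1). In form: [x, y, z, wx, wy, wz, fingers, x, y, z, wx, wy, wz, fingers, ...]. A call has exactly 8 rows; each row is the pose to reach, as a shift and turn from the pose commanded when the call began, along the tool's axes at that moment; what a row does not reach only later rows make up. A row lasts 1/8 s, in which the tool goes at most 62.5 mm and 10.7 degrees, less where a joint would pass 70% of its speed; a pose out of reach is approached as far as the arm can. A call with a number of a shift or a turn outside -1 to 1 is refused whole. A call with a gripper value outside its range is refused whole. The fingers move at their own pace and stop on an object; "newtons" is the grip in N (left out, the last holds). Time passes only in rows, so rows that repeat a pose let the fingers close, or fill a call up. It gives the time, the measured TCP pose, the force, the opening and the grip force at its end, in the units of the state.
- ctrl.get_state(): the state, without advancing time (a new reading comes with each control period).
- ctrl.get_image(name): name is "scene" or "top"; returns a dict with "pixels" (420x560x3 uint8, red, green, blue), "fx", "fy", "cx", "cy" (pixels), "xyz" and "rotation" of the camera in the world. Camera axes: x right, y up, looking along -z (the intrinsics and any distortion apply to the point x, -y, -z); pixel columns grow to the right and rows downward; lengths in m; the calibration is good to about 2 mm. A picture is of the moment at which its call begins. There is no depth.
- ctrl.close_job(): hands the job in; it is judged then, once.
The state is a dict: "time": time; "joint_positions": joint angles; "qd": joint speeds; "joint_torque": joint torques, N m; "position": TCP position; "tool_rot": TCP orientation; "ft_force": force on the tool from outside, world axes, zero at the start; "torque": the same for the moment, N m; "grip_width": opening from 0.0 (shut) to 1.0 (fully open); "grip_force": force on a finger pad.
Only numpy, scipy, OpenCV 4.12 (cv2) and the standard library are available. Lean on these libraries where they do the work, as an engineer would, in place of code of your own. Each camera call takes 0.05 s, during which the arm holds its last target. There are 200 camera calls.

TASK

Put the wooden stamps away: take the two piles apart and lay each block in the tray of its own outline (the long one in the oblong tray, the square in the square tray, the hexagon in the six-sided tray, the round frame in the round tray), flat on the tray floor inside the rim with the rubber side down. Stand the little barrel stamp upright in the hole of the round frame, so that it too rests on the floor of the round tray, and do not knock over the spray bottle.

Things in the scene. Friction and masses are not known exactly. Their poses are not given: they have to be found in the camera images.
- long_stamp: oblong wooden stamp block, 100 x 44 x 26 mm (x, y, z), with a black rubber sole of 4 mm as its lowest part; origin at the centre of its underside, x along its length, z up. About 75 g. It lies on the table at the bottom of one pile: on it lies either the square or the hexagonal stamp, and on that stands the barrel stamp.
- ring_stamp: round wooden frame stamp: a ring of outer diameter 66 mm, hole 38 mm right through, 26 mm high, rubber sole below; origin at the centre of its underside, z up. About 50 g. It lies on the table at the bottom of the other pile, under the square or the hexagonal stamp (whichever is not on the long one), which covers its hole.
- square_stamp: square wooden stamp block, 50 x 50 x 26 mm, rubber sole below; origin at the centre of its underside, x and y square to its sides, z up. About 45 g. Lies on the long or on the ring stamp.
- hex_stamp: six-sided wooden stamp block, 46 mm across flats (53 mm across corners), 26 mm high, rubber sole below; origin at the centre of its underside, z up; its x axis is square to one pair of flats, the others follow every 60 degrees. About 35 g. Lies on the long or on the ring stamp.
- barrel_stamp: small upright round hand stamp of wood, 56 mm tall: foot 26 mm in diameter up to 14 mm, handle 24 mm in diameter from 18 to 50 mm above the underside, narrowing to 18 mm at the top, rubber sole below; origin at the centre of its underside, z up. About 30 g. At the start it stands on top of the pile on the long stamp.
- long_tray: low black oblong tray, fixed to the table, 126 x 70 mm outside, 120 x 64 mm inside (x, y), floor 3 mm above the table, rim 7 mm above the table; origin on the table at its centre, x along its length, z up.
- square_tray: low black square tray, fixed to the table, 76 mm outside, 70 mm inside, floor 3 mm above the table, rim 7 mm above the table; origin on the table at its centre, x and y square to its sides.
- round_tray: low black round tray, fixed to the table, 92 mm outside and 86 mm inside diameter, floor 3 mm above the table, rim 7 mm above the table; origin on the table at its centre.
- hex_tray: low black six-sided tray, fixed to the table, 72 mm outside and 66 mm inside across flats, floor 3 mm above the table, rim 7 mm above the table; origin on the table at its centre, x axis square to one pair of flats.
- spray_bottle: small clear spray bottle with a yellow cap, 32 mm in diameter, 95 mm tall, loose, standing beyond the piles; origin at the centre of its underside, z up. Not to be knocked over.
Mind the look-alikes: they are no part of the job. What is shaped like the barrel_stamp but green or yellow is not meant.

How it is judged:
At the end, for the whole second after the job is handed in: Each block lies flat (0.1 rad, rubber down) on the floor of its own tray (3 mm), centre within 15 mm of the tray's; the barrel stamp stands upright on the round tray's floor (3 mm), within 10 mm of the ring's centre; all are at rest and the spray bottle stands upright (0.2 rad) (horizontal distance between long_stamp and long_tray below 0.015 m and z of long_stamp in the frame of long_tray below 0.006 m and angle between each of long_stamp, square_stamp, hex_stamp, ring_stamp, barrel_stamp's own z axis and vertical below 0.1 rad and linear speed of each of long_stamp, square_stamp, hex_stamp, ring_stamp, barrel_stamp below 0.02 m/s and angular speed of each of long_stamp, square_stamp, hex_stamp, ring_stamp, barrel_stamp below 0.2 rad/s and horizontal distance between square_stamp and square_tray below 0.015 m and z of square_stamp in the frame of square_tray below 0.006 m and horizontal distance between hex_stamp and hex_tray below 0.015 m and z of hex_stamp in the frame of hex_tray below 0.006 m and horizontal distance between ring_stamp and round_tray below 0.015 m and z of each of ring_stamp, barrel_stamp in the frame of round_tray below 0.006 m and horizontal distance between barrel_stamp and ring_stamp below 0.01 m and angle between spray_bottle's own z axis and vertical below 0.2 rad); the robot touches nothing.
It fails at once if the spray bottle is knocked over (angle between spray_bottle's own z axis and vertical above 0.6 rad).
It also fails if it takes over 122 s, if anything falls off the work surface, if the arm or the gripper's body presses on something with over 40 N, if the wrist force passes 120 N, or if a joint passes its speed limit or range.

## Working session

There is one attempt and no reset: what is moved stays moved. The work goes in short steps, Python scripts to look and compute and a tool call to move; the robot and the scene stay as the last step left them, time stands still between calls to the robot, and variables do not carry over. Pictures are saved under pics/ and viewed, at most 14 in all, crops included, and the job is handed in when it is done.

Besides the shell and the picture viewer there is one more tool, called after "Call:" by a JSON object that holds its "method" and its "body". jog_arm: Moves the arm, as the interface text tells. Its arguments: {"type":"object","properties":{"moves":{"type":"array"},"newtons":{"type":"number"}},"required":["moves"]}

```bash
mkdir -p pics; cat > h.py <<'E'
import numpy as np, cv2
from bench import ctrl
from scipy.spatial.transform import Rotation as R
def rot(im):
    r=np.array(im["rotation"]); return r if r.shape==(3,3) else R.from_rotvec(r).as_matrix()
def ray(im,px,z):
    d=np.array([(px[0]-im["cx"])/im["fx"],-(px[1]-im["cy"])/im["fy"],-1.]); d=rot(im)@d
    o=np.array(im["xyz"]); return o+d*(z-o[2])/d[2]
def proj(im,p):
    c=rot(im).T@(np.array(p)-im["xyz"]); return np.array([im["cx"]-im["fx"]*c[0]/c[2], im["cy"]+im["fy"]*c[1]/c[2]])
def shot(n,f):
    im=ctrl.get_image(n); cv2.imwrite("pics/"+f,im["pixels"][:,:,::-1]); return im
E
python3 - <<'E'
from h import *
import pickle
s=ctrl.get_state(); print(s, ctrl.grasp_offset)
for n in("scene","top"):
    im=shot(n,n+"0.png"); print({k:v for k,v in im.items() if k!="pixels"}); pickle.dump(im,open(n+"0.pkl","wb"))
E
```

```text
{'time': 0.0, 'joint_positions': array([-1.21493318,  0.32183711, -0.07009076,  1.45171766,  0.0226358 ,
        1.37080917, -0.05690192]), 'qd': array([-9.48566964e-04,  1.87394428e-04,  6.12768699e-04,  4.78176226e-04,
       -2.78470290e-04, -2.88694652e-05, -1.05119870e-03]), 'joint_torque': array([-2.96772059e-04, -4.91269076e+01, -4.03943919e-01, -3.12532103e+01,
       -6.37527765e-02,  4.36415698e-02,  1.59732731e-04]), 'position': array([0.21770924, 0.61184154, 0.22143101]), 'tool_rot': array([-0.53413072, -3.0956447 ,  0.00310001]), 'ft_force': array([ 0.5922281 , -0.31503279,  0.4555253 ]), 'torque': array([-0.0589375 , -0.02825172,  0.01930243]), 'grip_force': 0.0, 'grip_width': 1.0013888742120811} 0.0187
{'fx': 534.2156319775768, 'fy': 534.2156319775768, 'cx': 273.96218651213263, 'cy': 210.45612690054972, 'xyz': array([ 1.51537977, -0.08695665,  0.72247276]), 'rotation': array([0.7563792 , 0.70226777, 1.3576137 ])}
{'fx': 498.4014507924472, 'fy': 498.4014507924472, 'cx': 274.3301814679353, 'cy': 210.0206887156691, 'xyz': array([ 0.38304221, -0.01102622,  1.11664344]), 'rotation': array([ 0.16472424, -0.14677793, -1.44748641])}
```

View pics/top0.png

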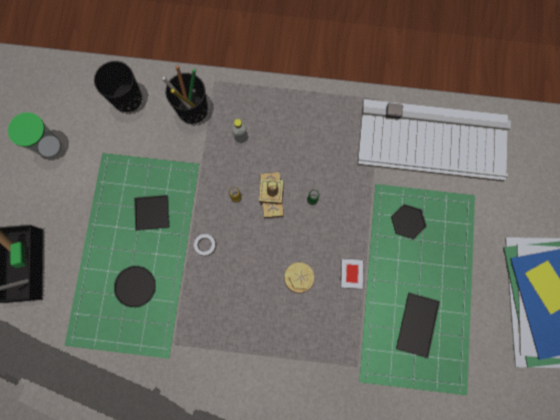

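View pics/scene0.png

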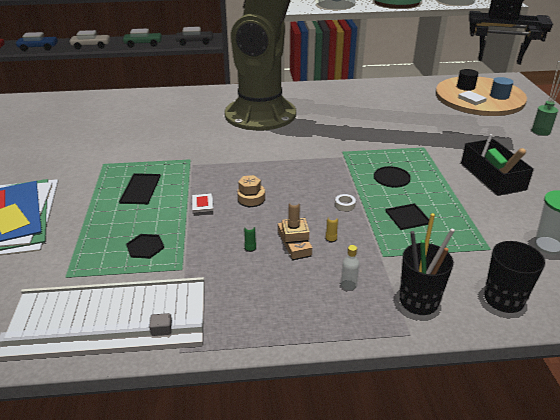

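The top view shows square tray (152,213), round tray (135,287), hex tray (408,222) and long tray (418,325). Pile 1 (long, square, barrel) is at (272,195) and pile 2 (ring, hex) at (300,278). Look-alikes are at (236,194) and (313,197), the bottle at (239,129). The scene view agrees: the square lies on the long stamp and the hexagon on the ring.

```bash
python3 - <<'E'
from h import *
import pickle
t=pickle.load(open("top0.pkl","rb")); s=pickle.load(open("scene0.pkl","rb"))
p=t["pixels"]; m=(p.max(2)<50).astype(np.uint8)
for n,(u,v) in dict(sq=(152,213),rnd=(135,287),hex=(408,222),long=(418,325)).items():
    _,lab=cv2.connectedComponents(m); c,_=cv2.findContours((lab==lab[v,u]).astype(np.uint8),0,1)
    c=max(c,key=cv2.contourArea); w=np.array([ray(t,q[0],.006)[:2] for q in c],np.float32)*1000
    r=cv2.minAreaRect(w); print(n,np.round(r[0],1),np.round(r[1],1),round(r[2],1),"moment",np.round(cv2.minEnclosingCircle(w)[0],1), "approx",np.round(cv2.approxPolyDP(w,6 if n!='rnd' else 9,True)[:,0]).tolist())
a=cv2.resize(p[150:310,210:350],None,fx=4,fy=4,interpolation=cv2.INTER_CUBIC)[:600]
q=s["pixels"]; b=cv2.resize(q[165:300,225:375],None,fx=5,fy=5,interpolation=cv2.INTER_CUBIC)[:600]
a=cv2.resize(p[165:300,215:350],None,fx=4.4,fy=4.4,interpolation=cv2.INTER_CUBIC)
cv2.imwrite("pics/a.png",a[:,:,::-1]);cv2.imwrite("pics/b.png",b[:,:,::-1])
E
```

```text
sq [653.2   7.5] [ 980.6 1391.4] 6.8 moment [723.6  15.8] approx [[1058.0, 756.0], [497.0, 626.0], [510.0, 555.0], [502.0, 528.0], [353.0, 499.0], [334.0, 588.0], [97.0, 533.0], [235.0, -629.0], [1222.0, -626.0]]
rnd [653.2   7.5] [ 980.6 1391.4] 6.8 moment [723.6  15.8] approx [[1058.0, 756.0], [497.0, 626.0], [510.0, 555.0], [502.0, 528.0], [353.0, 499.0], [334.0, 588.0], [97.0, 533.0], [235.0, -629.0], [1222.0, -626.0]]
hex [653.2   7.5] [ 980.6 1391.4] 6.8 moment [723.6  15.8] approx [[1058.0, 756.0], [497.0, 626.0], [510.0, 555.0], [502.0, 528.0], [353.0, 499.0], [334.0, 588.0], [97.0, 533.0], [235.0, -629.0], [1222.0, -626.0]]
long [653.2   7.5] [ 980.6 1391.4] 6.8 moment [723.6  15.8] approx [[1058.0, 756.0], [497.0, 626.0], [510.0, 555.0], [502.0, 528.0], [353.0, 499.0], [334.0, 588.0], [97.0, 533.0], [235.0, -629.0], [1222.0, -626.0]]
```

View pics/a.png

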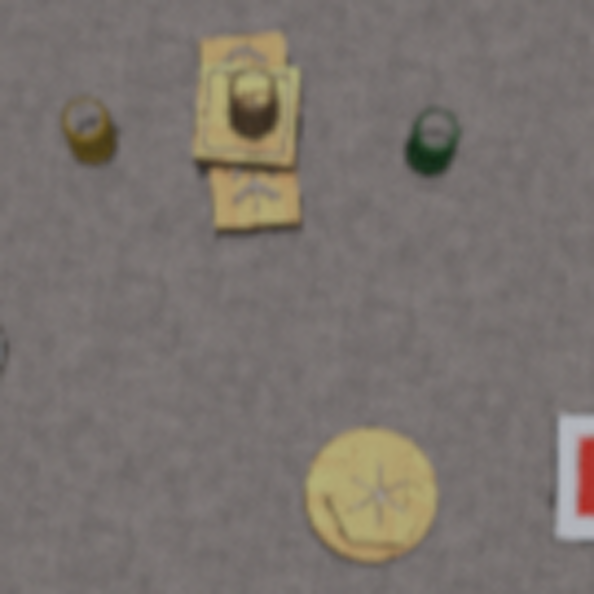

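View pics/b.png

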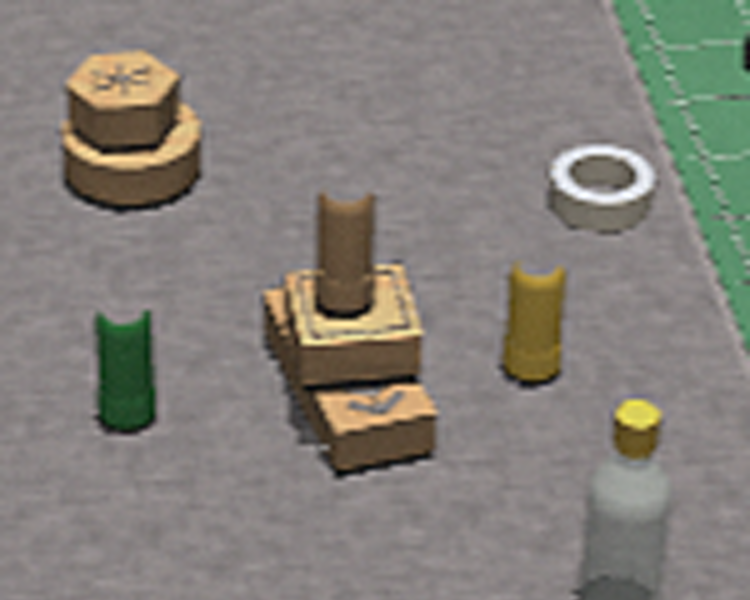

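```bash
python3 - <<'E'
from h import *
import pickle
t=pickle.load(open("top0.pkl","rb")); s=pickle.load(open("scene0.pkl","rb"))
p=t["pixels"]
for n,(u,v) in dict(sq=(152,213),rnd=(135,287),hex=(408,222),long=(418,325)).items():
    w=p[v-45:v+45,u-40:u+40].astype(int); m=np.zeros(p.shape[:2],np.uint8); m[v-45:v+45,u-40:u+40]=(w[:,:,1]-w[:,:,0]<15)&(w.max(2)<55)
    c,_=cv2.findContours(m,0,1); c=max(c,key=cv2.contourArea); w=np.array([ray(t,q[0],.006)[:2] for q in c],np.float32)*1000
    r=cv2.minAreaRect(w); print(n,np.round(r[0],1),np.round(r[1],1),round(r[2],1),"circ",np.round(cv2.minEnclosingCircle(w)[0],1), "approx",np.round(cv2.approxPolyDP(w,7,True)[:,0]).tolist())
A=lambda x,y,z:np.round(ray(t,(215+x/4.4,165+y/4.4),z)[:2]*1000,1)
B=lambda x,y,z:np.round(ray(s,(225+x/5,165+y/5),z)[:2]*1000,1)
print("square top",[A(*q,.052).tolist() for q in((206,66),(300,68),(295,163),(195,158))],[B(*q,.052).tolist() for q in((288,270),(403,266),(422,337),(303,347))])
print("long top",[A(*q,.026).tolist() for q in((200,40),(285,33),(300,222),(216,229))],[B(*q,.026).tolist() for q in((264,292),(433,410),(330,430))])
print("barrel foot",B(345,300,.052), "top", A(254,92,.108), B(345,200,.108))
print("hex",A(380,493,.052),[B(*q,.052).tolist() for q in((120,78),(66,88),(92,57),(150,52),(180,78),(160,102),(85,107))], [A(*q,.052).tolist() for q in((326,500),(350,540),(408,543))])
print("ring",A(372,495,.026),A(306,495,.026),A(438,495,.026),A(372,428,.026),A(372,562,.026), B(132,150,.026))
print("bottle",B(625,592,0),"cap",ray(t,(238,123),.095)[:2], "yellow",B(533,365,0),"green",B(126,415,0), "ringwhite",B(600,200,0),"redbox",A(590,480,0))
st=ctrl.get_state(); print(R.from_rotvec(st["tool_rot"]).as_matrix().round(3))
E
```

```text
sq [571.  292.3] [72.2 73.3] 12.1 circ [571.2 292.4] approx [[612.0, 265.0], [597.0, 335.0], [531.0, 321.0], [546.0, 250.0]]
rnd [402.7 302.5] [83.  84.9] 6.8 circ [402.1 301.7] approx [[443.0, 319.0], [420.0, 342.0], [385.0, 342.0], [360.0, 311.0], [366.0, 278.0], [401.0, 260.0], [368.0, 277.0], [372.0, 297.0], [363.0, 300.0], [381.0, 314.0], [410.0, 295.0], [408.0, 313.0], [427.0, 316.0], [431.0, 305.0], [418.0, 303.0], [440.0, 284.0], [422.0, 264.0], [444.0, 290.0]]
hex [ 618.9 -288.6] [74.8 67.7] 79.4 circ [ 618.9 -288.9] approx [[655.0, -277.0], [624.0, -252.0], [591.0, -263.0], [584.0, -302.0], [610.0, -325.0], [646.0, -316.0]]
long [ 389.3 -355.1] [ 17.9 120. ] 88.7 circ [ 389.4 -348.6] approx [[449.0, -352.0], [437.0, -361.0], [329.0, -345.0], [444.0, -365.0]]
square top [[663.3, 49.7], [667.8, 2.7], [619.0, -0.4], [615.7, 49.3]] [[620.4, 6.0], [622.4, 54.4], [671.1, 55.5], [672.8, 6.7]]
long top [[683.5, 55.9], [692.4, 12.9], [594.7, -6.1], [586.1, 35.7]] [[600.5, -2.3], [686.4, 58.6], [694.8, 15.5]]
barrel foot [643.4  27.4] top [638.6  22.3] [650.9  25.6]
hex [461.9 -59.8] [[463.8, -56.6], [469.8, -81.9], [444.1, -68.8], [442.4, -41.3], [466.6, -28.8], [486.1, -39.3], [486.8, -73.8]] [[455.6, -34.3], [438.0, -47.8], [439.8, -75.7]]
ring [462.4 -57.1] [458.6 -24.7] [466.3 -89.5] [495.3 -53.6] [430.  -60.6] [485.6 -53. ]
bottle [772.2 122.1] cap [0.77272214 0.11423951] yellow [629.7 111.4] green [646.  -65.2] ringwhite [510.9 164.3] redbox [ 484.8 -167. ]
[[-0.942  0.335 -0.001]
 [ 0.335  0.942 -0.002]
 [-0.    -0.002 -1.   ]]
```

```bash
cat >> h.py <<'E'
def plan(x,y,z,yaw,st=None):
    """yaw (deg) of closing axis (tool y), mm coordinates; prints units"""
    st=st or ctrl.get_state(); R0=R.from_rotvec(st["tool_rot"])
    best=None
    for k in(0,180):
        a=np.radians(yaw+k); yv=np.array([np.cos(a),np.sin(a),0]); zv=np.array([0,0,-1.]); xv=np.cross(yv,zv)
        w=(R0.inv()*R.from_matrix(np.c_[xv,yv,zv])).as_rotvec()
        if best is None or np.linalg.norm(w)<np.linalg.norm(best): best=w
    d=R0.inv().apply(np.array([x,y,z])/1000-st["position"])
    print("t%.1f pos"%st["time"],np.round(st["position"]*1000,1),"-> shift",np.round(d/.3,3),"turn",np.round(best/np.radians(60),3),"j7 %.2f w %.2f g %.1f"%(st["joint_positions"][6],st["grip_width"],st["grip_force"]))
E
python3 - <<'E'
from h import *
import pickle
t=pickle.load(open("top0.pkl","rb")); p=t["pixels"].astype(int)
sub=p[285:365,390:450]; d=sub[:,:,1]-np.maximum(sub[:,:,0],sub[:,:,2]); print(sub[40,28],sub[40,5],sub[20,25])
m=np.zeros(p.shape[:2],np.uint8); m[285:365,390:450]=(d<12)&(sub.max(2)<75)
c,_=cv2.findContours(cv2.morphologyEx(m,3,np.ones((3,3),np.uint8)),0,1); c=max(c,key=cv2.contourArea)
w=np.array([ray(t,q[0],.006)[:2] for q in c],np.float32)*1000; print(cv2.minAreaRect(w),cv2.approxPolyDP(w,7,True)[:,0])
plan(450,350,200,60); plan(463,-58,150,3)
E
```

```text
[58 55 55] [ 90 141 107] [57 55 54]
((393.2396240234375, -323.39013671875), (69.03316497802734, 123.2621078491211), 81.10762786865234) [[ 458.56625 -300.72275]
 [ 338.71704 -282.5373 ]
 [ 327.4088  -345.60547]
 [ 448.74582 -364.98615]]
t0.1 pos [217.8 611.9 221.5] -> shift [-1.022 -0.563  0.073] turn [-0.002  0.     0.174] j7 -0.06 w 1.00 g 0.0
t0.1 pos [217.8 611.9 221.5] -> shift [-1.519 -1.829  0.242] turn [-1.000e-03  1.000e-03  1.124e+00] j7 -0.06 w 1.00 g 0.0
```

Call:
{"method": "jog_arm", "body": {"moves": [-0.19, -0.23, 0.02, 0, 0, 0.03, 1, -0.38, -0.46, 0.05, 0, 0, 0.06, 1, -0.57, -0.69, 0.07, 0, 0, 0.09, 1, -0.75, -0.9, 0.1, 0, 0, 0.12, 1, -0.75, -0.9, 0.1, 0, 0, 0.12, 1, -0.75, -0.9, 0.1, 0, 0, 0.12, 1, -0.75, -0.9, 0.1, 0, 0, 0.12, 1, -0.75, -0.9, 0.1, 0, 0, 0.12, 1]}}

```text
time: 1.1
position: [0.339, 0.2832, 0.1926]
tool_rot: [-0.727, -3.056, -0.001]
ft_force: [-0.4, 0.8, 0.4]
grip_width: 0.999
grip_force: 0.0
```

```bash
python3 -c "
from h import *
plan(463,-58,140,63)"
```

```text
t1.1 pos [339.  283.2 192.6] -> shift [-0.881 -0.83   0.175] turn [ 0.    -0.     0.004] j7 0.33 w 1.00 g 0.0
```

Call:
{"method": "jog_arm", "body": {"moves": [-0.15, -0.14, 0.03, 0, 0, 0, 1, -0.3, -0.28, 0.06, 0, 0, 0, 1, -0.45, -0.42, 0.09, 0, 0, 0, 1, -0.6, -0.56, 0.12, 0, 0, 0, 1, -0.75, -0.7, 0.15, 0, 0, 0, 1, -0.88, -0.83, 0.175, 0, 0, 0, 1, -0.88, -0.83, 0.175, 0, 0, 0, 1, -0.88, -0.83, 0.175, 0, 0, 0, 1]}}

```text
time: 2.1
position: [0.4631, -0.0569, 0.1399]
tool_rot: [-0.724, -3.056, -0.0]
ft_force: [-0.9, 0.1, 0.1]
grip_width: 1.001
grip_force: 0.0
```

```bash
python3 - <<'E'
from h import *
plan(463,-58,33,63)
s=shot("scene","s1.png")
b=cv2.resize(s["pixels"][130:290,190:350],None,fx=3.7,fy=3.7,interpolation=cv2.INTER_CUBIC); cv2.imwrite("pics/s1c.png",b[:,:,::-1])
E
```

```text
t2.1 pos [463.1 -56.9 139.9] -> shift [-0.002 -0.003  0.356] turn [-0.    -0.001  0.006] j7 1.16 w 1.00 g 0.0
```

View pics/s1c.png

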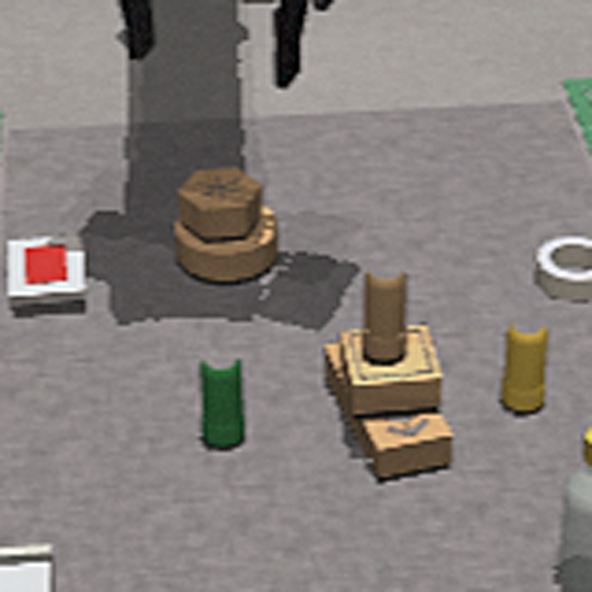

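The crop shows the fingers straddling the hexagon at (218,190). I'll go down and grip.

Call:
{"method": "jog_arm", "body": {"moves": [0, 0, 0.12, 0, 0, 0, 1, 0, 0, 0.24, 0, 0, 0, 1, 0, 0, 0.32, 0, 0, 0, 1, 0, 0, 0.353, 0, 0, 0, 1, 0, 0, 0.353, 0, 0, 0, -0.3, 0, 0, 0.353, 0, 0, 0, -0.3, 0, 0, 0.353, 0, 0, 0, -0.3, 0, 0, 0.353, 0, 0, 0, -0.3], "newtons": 20}}

```text
time: 3.15
position: [0.4633, -0.0586, 0.0347]
tool_rot: [0.727, 3.055, 0.001]
ft_force: [-0.6, 0.1, 0.4]
grip_width: 0.627
grip_force: 0.0
```

```bash
python3 -c "
from h import *
plan(463,-58,110,63);plan(619,-289,100,48)"
```

```text
t3.1 pos [463.3 -58.6  34.7] -> shift [ 0.002  0.001 -0.251] turn [0.001 0.001 0.004] j7 1.27 w 0.63 g 0.0
t3.1 pos [463.3 -58.6  34.7] -> shift [-0.81  -0.452 -0.217] turn [0.001 0.001 0.254] j7 1.27 w 0.63 g 0.0
```

Call:
{"method": "jog_arm", "body": {"moves": [0, 0, 0, 0, 0, 0, -0.6, 0, 0, 0, 0, 0, 0, -0.6, 0, 0, 0, 0, 0, 0, -0.6, 0, 0, 0, 0, 0, 0, -0.6, 0, 0, -0.05, 0, 0, 0, -0.6, 0, 0, -0.15, 0, 0, 0, -0.6, 0, 0, -0.25, 0, 0, 0, -0.6, 0, 0, -0.25, 0, 0, 0, -0.6]}}

```text
time: 4.15
position: [0.4647, -0.0588, 0.1118]
tool_rot: [0.727, 3.051, 0.003]
ft_force: [0.1, -0.9, -0.8]
grip_width: 0.527
grip_force: 20.0
```

```bash
python3 -c "
from h import *
plan(619,-289,90,48)"
```

```text
t4.2 pos [464.7 -58.8 111.8] -> shift [-0.805 -0.454  0.074] turn [0.004 0.004 0.254] j7 1.18 w 0.53 g 20.0
```

Call:
{"method": "jog_arm", "body": {"moves": [-0.14, -0.08, 0, 0, 0, 0.05, -0.6, -0.28, -0.16, 0.01, 0, 0, 0.1, -0.6, -0.43, -0.24, 0.02, 0, 0, 0.15, -0.6, -0.57, -0.32, 0.04, 0, 0, 0.2, -0.6, -0.71, -0.4, 0.06, 0, 0, 0.254, -0.6, -0.805, -0.454, 0.074, 0.004, 0.004, 0.254, -0.6, -0.805, -0.454, 0.074, 0.004, 0.004, 0.254, -0.6, -0.805, -0.454, 0.074, 0.004, 0.004, 0.254, -0.6]}}

```text
time: 5.15
position: [0.6162, -0.2883, 0.086]
tool_rot: [-1.124, -2.926, 0.004]
ft_force: [-0.1, -0.1, -1.1]
grip_width: 0.528
grip_force: 20.0
```

```bash
python3 - <<'E'
from h import *
plan(619,-289,11,48)
s=shot("scene","s2.png"); b=cv2.resize(s["pixels"][120:290,60:290],None,fx=3,fy=3,interpolation=cv2.INTER_CUBIC); cv2.imwrite("pics/s2c.png",b[:,:,::-1])
E
```

```text
t5.2 pos [ 616.2 -288.3   86. ] -> shift [-0.01   0.006  0.25 ] turn [-0.005 -0.006 -0.   ] j7 1.52 w 0.53 g 20.0
```

View pics/s2c.png

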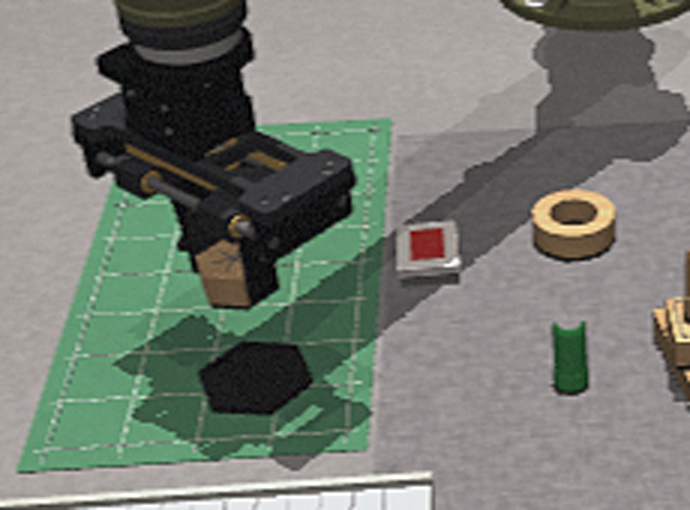

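The hexagon is held level over its tray, and the ring lies uncovered at (575,222) in the crop. I'll place it.

Call:
{"method": "jog_arm", "body": {"moves": [0, 0, 0.08, 0, 0, 0, -0.6, -0.005, 0.003, 0.16, 0, 0, 0, -0.6, -0.01, 0.006, 0.22, -0.005, -0.006, 0, -0.6, -0.01, 0.006, 0.247, -0.005, -0.006, 0, -0.6, -0.01, 0.006, 0.247, -0.005, -0.006, 0, -0.6, -0.01, 0.006, 0.247, -0.005, -0.006, 0, 0.4, -0.01, 0.006, 0.247, -0.005, -0.006, 0, 0.4, -0.01, 0.006, 0.247, -0.005, -0.006, 0, 0.4]}}

```text
time: 6.2
position: [0.6203, -0.2899, 0.0132]
tool_rot: [1.125, 2.93, -0.001]
ft_force: [0.1, 0.6, 0.1]
grip_width: 0.69
grip_force: 0.0
```

Call:
{"method": "jog_arm", "body": {"moves": [0, 0, 0, 0, 0, 0, 1, 0, 0, 0, 0, 0, 0, 1, 0, 0, -0.05, 0, 0, 0, 1, 0, 0, -0.15, 0, 0, 0, 1, 0, 0, -0.25, 0, 0, 0, 1, 0, 0, -0.3, 0, 0, 0, 1, 0, 0, -0.3, 0, 0, 0, 1, 0, 0, -0.3, 0, 0, 0, 1]}}

```text
time: 7.2
position: [0.6193, -0.2891, 0.1017]
tool_rot: [1.126, 2.932, -0.0]
ft_force: [0.2, 0.0, -1.1]
grip_width: 1.003
grip_force: 0.0
```

```bash
python3 - <<'E'
from h import *
import pickle
s=ctrl.get_image("scene"); pickle.dump(s,open("s3.pkl","wb")); t=ctrl.get_image("top"); pickle.dump(t,open("t3.pkl","wb"))
p=t["pixels"]; hsv=cv2.cvtColor(p,cv2.COLOR_RGB2HSV); m=cv2.inRange(hsv,(10,60,60),(30,255,255))
n,l,st,c=cv2.connectedComponentsWithStats(m)
for i in range(1,n):
    if st[i,4]>60: print("top",st[i],c[i].round(1),ray(t,c[i],.026)[:2].round(4))
hsv=cv2.cvtColor(s["pixels"],cv2.COLOR_RGB2HSV); m=cv2.inRange(hsv,(10,60,60),(30,255,255))
n,l,st,c=cv2.connectedComponentsWithStats(m)
for i in range(1,n):
    if st[i,4]>60: print("scene",st[i],c[i].round(1))
plan(462,-57,140,3);plan(462,-57,140,63)
b=np.hstack([cv2.resize(s["pixels"][170:270,100:290],None,fx=3,fy=3),cv2.resize(p[230:330,250:330],None,fx=2.5,fy=3)]);cv2.imwrite("pics/c3.png",b[:,:,::-1]); print(b.shape)
E
```

```text
top [ 12   0  22  20 117] [22.8  8.5] [1.03  0.682]
top [ 19   0  53  47 477] [48.3 20.8] [1.0046 0.6135]
top [ 87   0  27  32 290] [101.6  16.6] [1.0309 0.4875]
top [113   0  18  27 132] [119.1  10. ] [1.0535 0.4484]
top [131   0  23  17 113] [139.   6.] [1.0697 0.4023]
top [140   0  29  17 114] [156.6   8. ] [1.0695 0.3588]
top [170   0  14  12  64] [176.8   5.5] [1.0821 0.311 ]
top [179   0  47  56 605] [203.1  25.5] [1.0363 0.2395]
top [227   0  19  18  83] [235.9   8.4] [1.0913 0.1669]
top [264   0  35  43 361] [281.3  20.8] [1.0711 0.0532]
top [326   0  24  16  99] [337.8   7.3] [ 1.1234 -0.0793]
top [ 262    0  159   87 2669] [340.8  52.8] [ 1.0037 -0.0975]
top [419   0  31  53 359] [431.8  25. ] [ 1.1027 -0.3093]
top [442   0  52  54 514] [470.  22.] [ 1.1218 -0.4008]
top [536   0  24  41 248] [548.1  20.9] [ 1.147  -0.5886]
top [223   5  46  65 402] [244.8  42.1] [1.0047 0.1337]
top [520   4  23  25 131] [531.   11.7] [ 1.1669 -0.5471]
top [388  11  16  18  82] [396.   18.6] [ 1.1098 -0.2224]
top [449  12  16  36 100] [457.3  30.1] [ 1.0965 -0.3712]
top [318  15  26  26 170]
[... 2175 characters left out ...]
scene [225 100  71  28 775] [260.6 115.7]
scene [499 148  27  26 234] [512.8 160.4]
scene [ 93 160  29  13  76] [106.8 165.6]
scene [237 183  28  23 526] [250.8 193.9]
scene [  0 204  30  30 589] [ 11.4 218.6]
scene [ 278  204   34   55 1080] [295.1 233.1]
scene [425 213  10  43 153] [428.6 232.6]
scene [325 217  13  24 236] [331.3 229.4]
scene [130 229  26  23 451] [142.8 240.2]
scene [348 245  10  12  97] [351.9 250.3]
scene [432 247  17  28 123] [440.1 260. ]
t7.3 pos [ 619.1 -289.2  101.4] -> shift [ 0.907  0.224 -0.129] turn [0.    0.001 0.75 ] j7 1.52 w 1.00 g 0.0
t7.3 pos [ 619.1 -289.2  101.4] -> shift [ 0.907  0.224 -0.129] turn [-0.    0.   -0.25] j7 1.52 w 1.00 g 0.0
(300, 770, 3)
```

View pics/c3.png

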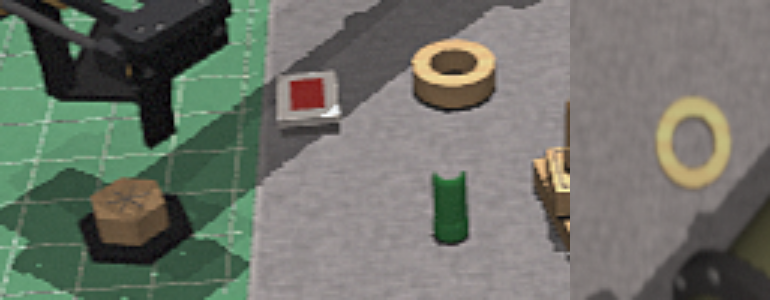

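Hexagon sits flat in its tray. Ring is at about (463,-56) mm.

Call:
{"method": "jog_arm", "body": {"moves": [0.15, 0.04, -0.06, 0, 0, -0.06, 1, 0.3, 0.08, -0.12, 0, 0, -0.12, 1, 0.48, 0.12, -0.12, 0, 0, -0.18, 1, 0.65, 0.16, -0.12, 0, 0, -0.25, 1, 0.8, 0.2, -0.12, 0, 0, -0.25, 1, 0.909, 0.227, -0.129, 0, 0, -0.25, 1, 0.909, 0.227, -0.129, 0, 0, -0.25, 1, 0.909, 0.227, -0.129, 0, 0, -0.25, 1]}}

```text
time: 8.3
position: [0.463, -0.0571, 0.1407]
tool_rot: [0.734, 3.052, -0.002]
ft_force: [-0.0, 0.2, -0.0]
grip_width: 0.998
grip_force: 0.0
```

```bash
python3 -c "
from h import *
plan(463,-56,7,63)"
```

```text
t8.3 pos [463.  -57.1 140.7] -> shift [0.003 0.004 0.446] turn [-0.     0.003 -0.001] j7 1.14 w 1.00 g 0.0
```

Call:
{"method": "jog_arm", "body": {"moves": [0.003, 0.004, 0.12, 0, 0, 0, 1, 0.003, 0.004, 0.24, 0, 0, 0, 1, 0.003, 0.004, 0.36, 0, 0, 0, 1, 0.003, 0.004, 0.43, 0, 0, 0, 1, 0.003, 0.004, 0.444, 0, 0, 0, 1, 0.003, 0.004, 0.444, 0, 0, 0, 0, 0.003, 0.004, 0.444, 0, 0, 0, 0, 0.003, 0.004, 0.444, 0, 0, 0, 0]}}

```text
time: 9.3
position: [0.4638, -0.0551, 0.0086]
tool_rot: [0.733, 3.05, 0.0]
ft_force: [-0.4, -0.1, 1.3]
grip_width: 0.763
grip_force: 20.0
```

Call:
{"method": "jog_arm", "body": {"moves": [0, 0, 0, 0, 0, 0, 0, 0, 0, 0, 0, 0, 0, 0, 0, 0, 0, 0, 0, 0, 0, 0, 0, -0.05, 0, 0, 0, 0, 0, 0, -0.15, 0, 0, 0, 0, 0, 0, -0.25, 0, 0, 0, 0, 0, 0, -0.28, 0, 0, 0, 0, 0, 0, -0.28, 0, 0, 0, 0]}}

```text
time: 10.3
position: [0.4628, -0.0548, 0.0919]
tool_rot: [0.733, 3.051, 0.0]
ft_force: [0.2, 0.2, -0.6]
grip_width: 0.76
grip_force: 20.0
```

```bash
python3 -c "
from h import *
plan(402,302,90,63);plan(440,120,90,63);plan(402,302,90,93)"
```

```text
t10.3 pos [462.8 -54.8  91.9] -> shift [0.721 0.968 0.005] turn [ 0.001  0.003 -0.   ] j7 1.19 w 0.76 g 20.0
t10.3 pos [462.8 -54.8  91.9] -> shift [0.332 0.485 0.006] turn [ 0.001  0.003 -0.   ] j7 1.19 w 0.76 g 20.0
t10.3 pos [462.8 -54.8  91.9] -> shift [0.721 0.968 0.005] turn [ 0.     0.003 -0.5  ] j7 1.19 w 0.76 g 20.0
```

Call:
{"method": "jog_arm", "body": {"moves": [0.11, 0.15, 0, 0, 0, 0, 0, 0.22, 0.3, 0, 0, 0, 0, 0, 0.33, 0.45, 0, 0, 0, 0, 0, 0.44, 0.6, 0, 0, 0, 0, 0, 0.55, 0.75, 0, 0, 0, 0, 0, 0.66, 0.89, 0, 0, 0, 0, 0, 0.721, 0.968, 0.005, 0.001, 0.003, 0, 0, 0.721, 0.968, 0.005, 0.001, 0.003, 0, 0]}}

```text
time: 11.3
position: [0.3999, 0.3037, 0.0876]
tool_rot: [-0.726, -3.054, 0.006]
ft_force: [-0.3, -1.3, -1.8]
grip_width: 0.758
grip_force: 20.0
```

```bash
python3 - <<'E'
from h import *
plan(402,302,12,63)
t=shot("scene","t4.png"); b=cv2.resize(t["pixels"][110:260,330:530],None,fx=3,fy=3);cv2.imwrite("pics/t4c.png",b[:,:,::-1])
E
```

```text
t11.3 pos [399.9 303.7  87.6] -> shift [-0.009 -0.001  0.252] turn [-0.004 -0.001  0.004] j7 0.45 w 0.76 g 20.0
```

View pics/t4c.png

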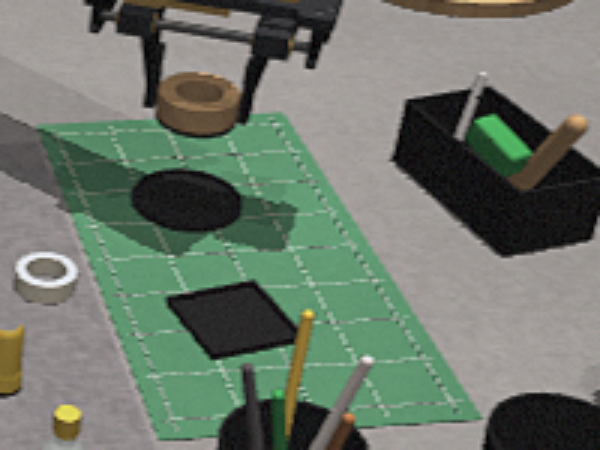

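Ring is held level over the round tray (187,200 in the crop). I'll place it.

Call:
{"method": "jog_arm", "body": {"moves": [0, 0, 0.08, 0, 0, 0, 0, -0.005, 0, 0.16, 0, 0, 0, 0, -0.009, -0.001, 0.22, -0.004, -0.001, 0, 0, -0.009, -0.001, 0.25, -0.004, -0.001, 0.004, 0, -0.009, -0.001, 0.25, -0.004, -0.001, 0.004, 0, -0.009, -0.001, 0.25, -0.004, -0.001, 0.004, 1, -0.009, -0.001, 0.25, -0.004, -0.001, 0.004, 1, -0.009, -0.001, 0.25, -0.004, -0.001, 0.004, 1]}}

```text
time: 12.35
position: [0.4044, 0.3007, 0.015]
tool_rot: [0.74, 3.051, 0.006]
ft_force: [-0.4, -0.2, -0.5]
grip_width: 0.974
grip_force: 0.0
```

```bash
python3 -c "
from h import *
plan(643,25,180,93);plan(643,25,180,63)
t=ctrl.get_image('scene'); print(ray(t,(392.3,176.7),.005))"
```

```text
t12.3 pos [404.4 300.7  15. ] -> shift [-1.128 -0.451 -0.551] turn [ 0.004  0.002 -0.504] j7 0.50 w 0.97 g 0.0
t12.3 pos [404.4 300.7  15. ] -> shift [-1.128 -0.451 -0.551] turn [ 0.004  0.001 -0.004] j7 0.50 w 0.97 g 0.0
[0.4081877  0.30465799 0.005     ]
```

Call:
{"method": "jog_arm", "body": {"moves": [0, 0, -0.1, 0, 0, 0, 1, 0, 0, -0.25, 0, 0, 0, 1, 0, 0, -0.45, 0, 0, 0, 1, -0.1, -0.04, -0.55, 0, 0, 0, 1, -0.28, -0.11, -0.55, 0, 0, 0, 1, -0.46, -0.18, -0.55, 0, 0, 0, 1, -0.62, -0.25, -0.55, 0, 0, 0, 1, -0.7, -0.28, -0.55, 0, 0, 0, 1]}}

```text
time: 13.4
position: [0.5536, 0.1255, 0.1798]
tool_rot: [0.746, 3.049, 0.003]
ft_force: [-1.0, 0.4, -0.3]
grip_width: 0.999
grip_force: 0.0
```

```bash
python3 - <<'E'
from h import *
plan(643,25,160,63)
t=ctrl.get_image("top"); s=ctrl.get_image("scene")
b=np.hstack([cv2.resize(t["pixels"][255:320,100:170],None,fx=5,fy=5),cv2.resize(s["pixels"][145:210,355:430],None,fx=5,fy=5)]);cv2.imwrite("pics/t5c.png",b[:,:,::-1]); print(b.shape)
for n,im in(("top",t),("scene",s)):
    hsv=cv2.cvtColor(im["pixels"],cv2.COLOR_RGB2HSV); m=cv2.inRange(hsv,(10,60,60),(30,255,255))
    k,l,st,c=cv2.connectedComponentsWithStats(m); print(n,[(st[i].tolist(),ray(im,(st[i,0]+st[i,2]/2-.5,st[i,1]+st[i,3]/2-.5),.029)[:2].round(4).tolist()) for i in range(1,k) if st[i,4]>50 and (100<c[i][0]<180 and 250<c[i][1]<320 if n=="top" else 355<c[i][0]<430 and 140<c[i][1]<215)])
E
```

```text
t13.4 pos [553.6 125.5 179.8] -> shift [-0.419 -0.16   0.067] turn [ 0.003  0.002 -0.008] j7 0.92 w 1.00 g 0.0
(325, 725, 3)
top [([118, 116, 95, 304, 23474], [0.4492, 0.2361])]
scene [([377, 162, 28, 21, 464], [0.4236, 0.293])]
```

View pics/t5c.png

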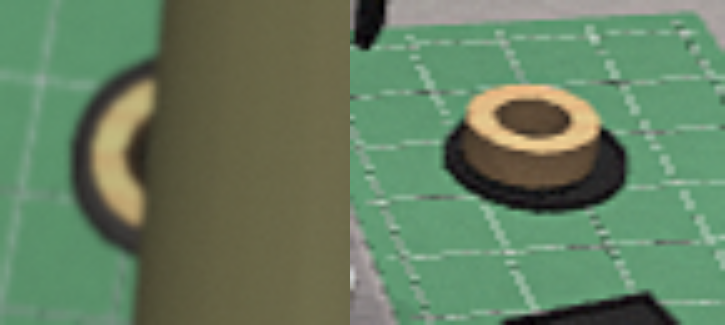

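Ring is flat in the round tray (its top is centred at about (391.6,168.8) in the scene view). Next the barrel.

Call:
{"method": "jog_arm", "body": {"moves": [-0.15, -0.06, 0.01, 0, 0, 0, 1, -0.3, -0.12, 0.03, 0, 0, 0, 1, -0.419, -0.16, 0.05, 0, 0, 0, 1, -0.419, -0.16, 0.067, 0, 0, -0.008, 1, -0.419, -0.16, 0.067, 0.003, 0.002, -0.008, 1, -0.419, -0.16, 0.067, 0.003, 0.002, -0.008, 1, -0.419, -0.16, 0.067, 0.003, 0.002, -0.008, 1, -0.419, -0.16, 0.067, 0.003, 0.002, -0.008, 1]}}

```text
time: 14.5
position: [0.6417, 0.0296, 0.1596]
tool_rot: [-0.726, -3.055, -0.001]
ft_force: [0.6, -0.9, 0.2]
grip_width: 0.997
grip_force: 0.0
```

```bash
python3 - <<'E'
from h import *
s=ctrl.get_image("scene"); print("ring",ray(s,(391.6,168.8),.029))
plan(643,25,80,63)
cv2.imwrite("pics/s6.png",cv2.resize(s["pixels"][120:270,220:370],None,fx=4,fy=4)[:,:,::-1])
E
```

```text
ring [0.40909171 0.29965816 0.029     ]
t14.6 pos [641.7  29.4 159.6] -> shift [-0.011 -0.011  0.265] turn [ 0.    -0.001  0.004] j7 1.20 w 1.00 g 0.0
```

View pics/s6.png

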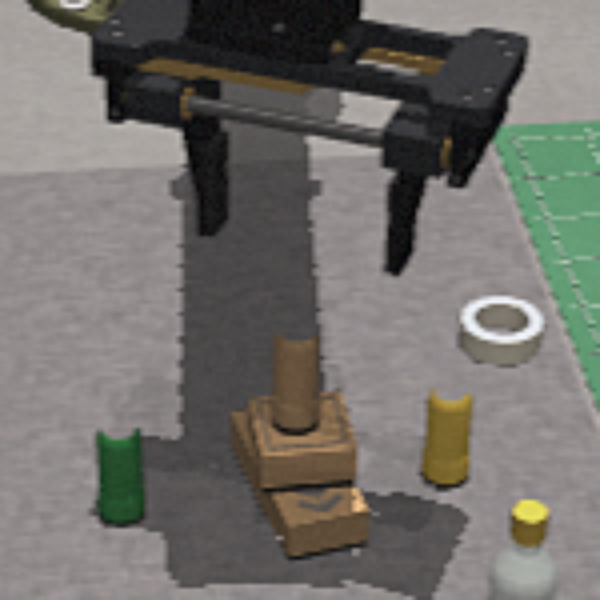

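The fingers straddle the barrel at (297,385). I'll go down to handle height and close.

Call:
{"method": "jog_arm", "body": {"moves": [-0.011, -0.011, 0.08, 0, 0, 0, 1, -0.011, -0.011, 0.16, 0, 0, 0, 1, -0.011, -0.011, 0.23, 0, 0, 0, 0.6, -0.011, -0.011, 0.263, 0, 0, 0, 0.2, -0.011, -0.011, 0.263, 0, 0, 0, -0.2, -0.011, -0.011, 0.263, 0, 0, 0, -0.3, -0.011, -0.011, 0.263, 0, 0, 0, -0.4, -0.011, -0.011, 0.263, 0, 0, 0, -0.7], "newtons": 15}}

```text
time: 15.55
position: [0.6435, 0.0246, 0.0809]
tool_rot: [-0.727, -3.056, -0.001]
ft_force: [0.1, -0.2, 0.5]
grip_width: 0.4
grip_force: 0.0
```

Call:
{"method": "jog_arm", "body": {"moves": [0, 0, 0, 0, 0, 0, -0.9, 0, 0, 0, 0, 0, 0, -0.9, 0, 0, 0, 0, 0, 0, -0.9, 0, 0, 0, 0, 0, 0, -0.9, 0, 0, -0.03, 0, 0, 0, -0.9, 0, 0, -0.1, 0, 0, 0, -0.9, 0, 0, -0.17, 0, 0, 0, -0.9, 0, 0, -0.2, 0, 0, 0, -0.9]}}

```text
time: 16.55
position: [0.6445, 0.0244, 0.1432]
tool_rot: [0.727, 3.054, 0.003]
ft_force: [-0.3, -0.0, -0.6]
grip_width: 0.268
grip_force: 15.0
```

```bash
python3 - <<'E'
from h import *
plan(406,301,110,63)
s=ctrl.get_image("scene")
cv2.imwrite("pics/s7.png",cv2.resize(s["pixels"][120:270,220:370],None,fx=4,fy=4)[:,:,::-1])
E
```

```text
t16.6 pos [644.5  24.4 143.2] -> shift [1.125 0.465 0.11 ] turn [0.002 0.002 0.004] j7 1.21 w 0.27 g 15.0
```

View pics/s7.png

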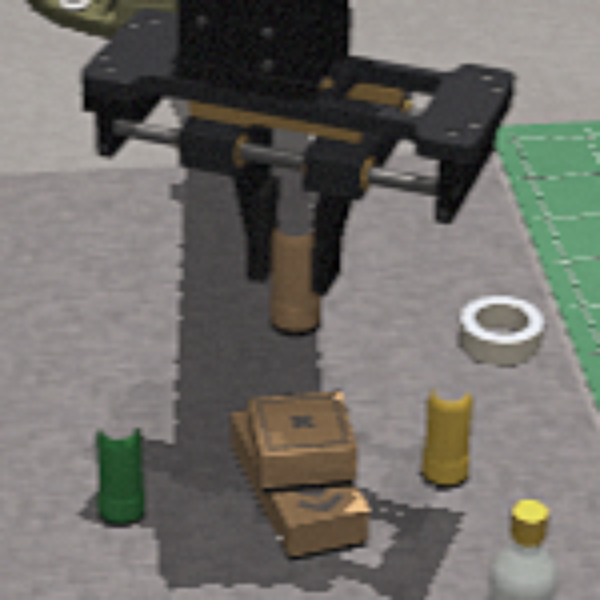

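Barrel is held upright; the square stays on the long stamp. Carry it to the ring.

Call:
{"method": "jog_arm", "body": {"moves": [0.12, 0.05, 0, 0, 0, 0, -0.9, 0.24, 0.1, 0, 0, 0, 0, -0.9, 0.36, 0.15, 0.02, 0, 0, 0, -0.9, 0.48, 0.2, 0.04, 0, 0, 0, -0.9, 0.6, 0.25, 0.06, 0, 0, 0, -0.9, 0.72, 0.3, 0.08, 0, 0, 0, -0.9, 0.84, 0.35, 0.1, 0, 0, 0, -0.9, 0.95, 0.39, 0.11, 0, 0, 0, -0.9]}}

```text
time: 17.6
position: [0.4401, 0.2583, 0.1074]
tool_rot: [-0.726, -3.055, 0.0]
ft_force: [-0.1, -1.0, 0.4]
grip_width: 0.269
grip_force: 15.0
```

```bash
python3 -c "
from h import *
plan(406,301,90,63)"
```

```text
t17.6 pos [440.1 258.3 107.4] -> shift [0.165 0.076 0.058] turn [-0.    -0.002  0.004] j7 0.58 w 0.27 g 15.0
```

Call:
{"method": "jog_arm", "body": {"moves": [0.05, 0.025, 0.01, 0, 0, 0, -0.9, 0.1, 0.05, 0.03, 0, 0, 0, -0.9, 0.15, 0.07, 0.05, 0, 0, 0, -0.9, 0.165, 0.076, 0.058, 0, 0, 0, -0.9, 0.165, 0.076, 0.058, 0, 0, 0, -0.9, 0.165, 0.076, 0.058, 0, 0, 0, -0.9, 0.165, 0.076, 0.058, 0, 0, 0, -0.9, 0.165, 0.076, 0.058, 0, 0, 0, -0.9]}}

```text
time: 18.6
position: [0.4078, 0.2998, 0.0905]
tool_rot: [-0.728, -3.055, -0.001]
ft_force: [0.8, 0.2, -1.0]
grip_width: 0.271
grip_force: 15.0
```

```bash
python3 - <<'E'
from h import *
plan(406,301,33,63)
s=ctrl.get_image("scene"); print("ring hole",ray(s,(391.6,168.8),.029))
st=ctrl.get_state()["position"]
for p in((st[0],st[1],st[2]-.029),(st[0],st[1],.029)): print(proj(s,p))
cv2.imwrite("pics/s8.png",cv2.resize(s["pixels"][130:200,350:440],None,fx=8,fy=8)[:,:,::-1])
E
```

```text
t18.6 pos [407.8 299.8  90.5] -> shift [0.007 0.001 0.192] turn [ 0.    -0.001  0.003] j7 0.48 w 0.27 g 15.0
ring hole [0.40909171 0.29965816 0.029     ]
[393.1510541 157.1334155]
[391.54334571 168.51809034]
```

View pics/s8.png

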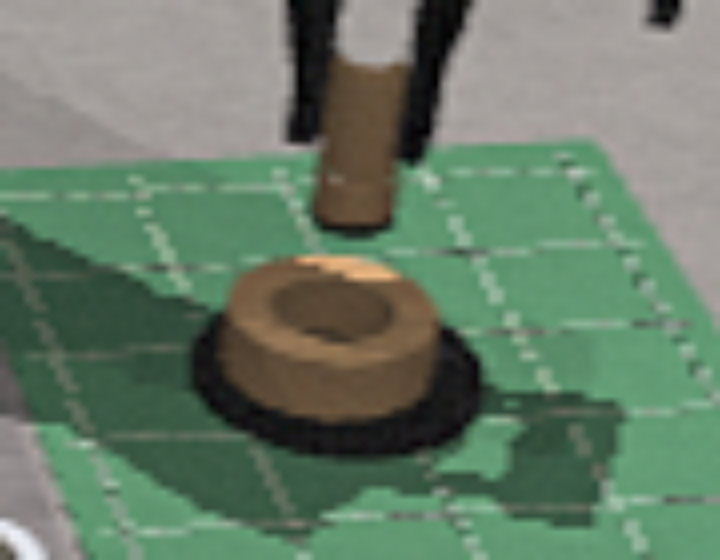

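Barrel bottom is at about (353,215) in the crop and the hole centre at (333,308). Projected, the barrel sits about 3 mm too far in +y, so I'll correct and insert.

```bash
python3 -c "
from h import *
plan(408.5,297.5,33,63)"
```

```text
t18.6 pos [407.8 299.9  90.5] -> shift [-0.006 -0.006  0.192] turn [ 0.    -0.001  0.003] j7 0.48 w 0.27 g 15.0
```

Call:
{"method": "jog_arm", "body": {"moves": [-0.006, -0.006, 0, 0, 0, 0, -0.9, -0.006, -0.006, 0.04, 0, 0, 0, -0.9, -0.006, -0.006, 0.08, 0, 0, 0, -0.9, -0.006, -0.006, 0.12, 0, 0, 0, -0.9, -0.006, -0.006, 0.16, 0, 0, 0, -0.9, -0.006, -0.006, 0.192, 0, 0, 0, -0.9, -0.006, -0.006, 0.192, 0, 0, 0, -0.9, -0.006, -0.006, 0.192, 0, 0, 0, -0.9]}}

```text
time: 19.65
position: [0.4083, 0.2976, 0.0329]
tool_rot: [-0.727, -3.055, -0.0]
ft_force: [0.4, -0.0, 0.3]
grip_width: 0.272
grip_force: 15.0
```

```bash
python3 - <<'E'
from h import *
plan(408.5,297.5,32,63); print(ctrl.get_state()["ft_force"])
s=ctrl.get_image("scene")
cv2.imwrite("pics/s9.png",cv2.resize(s["pixels"][130:200,350:440],None,fx=8,fy=8)[:,:,::-1])
E
```

```text
t19.6 pos [408.3 297.6  32.9] -> shift [-0.001  0.     0.003] turn [-0.    -0.001  0.004] j7 0.52 w 0.27 g 15.0
[ 0.44240039 -0.02561692  0.26199468]
```

View pics/s9.png

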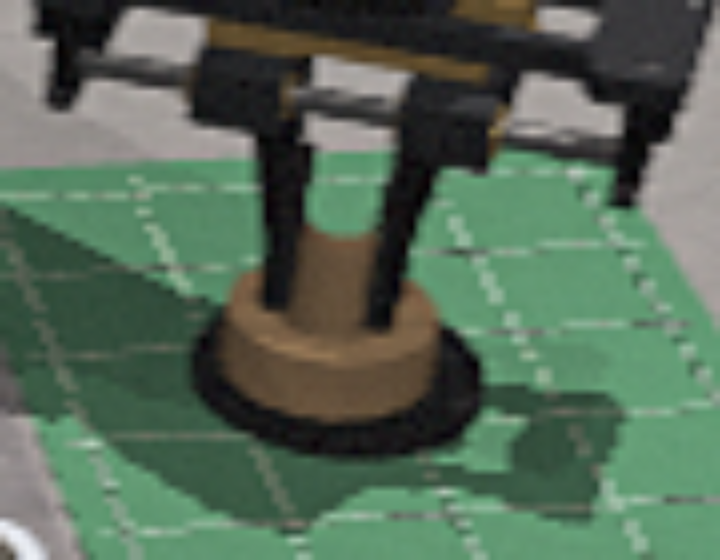

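Barrel is in the hole, 1 mm off the floor. Release, lift, and head for the square (centre about (644,27), under the barrel's old spot).

Call:
{"method": "jog_arm", "body": {"moves": [0, 0, 0.002, 0, 0, 0, -0.35, 0, 0, 0.002, 0, 0, 0, -0.3, 0, 0, 0.002, 0, 0, 0, -0.2, 0, 0, 0.002, 0, 0, 0, -0.1, 0, 0, -0.05, 0, 0, 0, 0, 0, 0, -0.15, 0, 0, 0, 0.2, 0, 0, -0.3, 0, 0, 0, 0.4, 0, 0, -0.4, 0, 0, 0, 1]}}

```text
time: 20.7
position: [0.4093, 0.298, 0.156]
tool_rot: [0.728, 3.056, 0.005]
ft_force: [0.4, 0.4, 0.5]
grip_width: 0.735
grip_force: 0.0
```

```bash
python3 -c "
from h import *
plan(644,27,150,90)"
```

```text
t20.7 pos [409.3 298.  156. ] -> shift [-1.106 -0.454  0.018] turn [ 0.003  0.    -0.447] j7 0.45 w 0.74 g 0.0
```

Call:
{"method": "jog_arm", "body": {"moves": [-0.14, -0.06, 0, 0, 0, -0.07, 1, -0.28, -0.11, 0, 0, 0, -0.14, 1, -0.42, -0.17, 0, 0, 0, -0.21, 1, -0.56, -0.23, 0, 0, 0, -0.28, 1, -0.7, -0.29, 0, 0, 0, -0.35, 1, -0.84, -0.34, 0.01, 0, 0, -0.4, 1, -0.95, -0.39, 0.018, 0, 0, -0.447, 1, -0.99, -0.41, 0.018, 0.003, 0, -0.447, 1]}}

```text
time: 21.7
position: [0.619, 0.0512, 0.1478]
tool_rot: [-0.005, -3.14, 0.006]
ft_force: [-0.8, 0.8, 0.4]
grip_width: 0.999
grip_force: 0.0
```

```bash
python3 - <<'E'
from h import *
plan(644,27,34,90)
s=ctrl.get_image("scene"); p=s["pixels"]
b=np.hstack([cv2.resize(p[190:265,265:325],None,fx=6,fy=6),cv2.resize(p[135:210,355:420],None,fx=6,fy=6)])
cv2.imwrite("pics/s10.png",b[:,:,::-1])
E
```

```text
t21.7 pos [619.   51.2 147.8] -> shift [-0.084 -0.079  0.38 ] turn [-0.004 -0.001 -0.003] j7 1.61 w 1.00 g 0.0
```

View pics/s10.png

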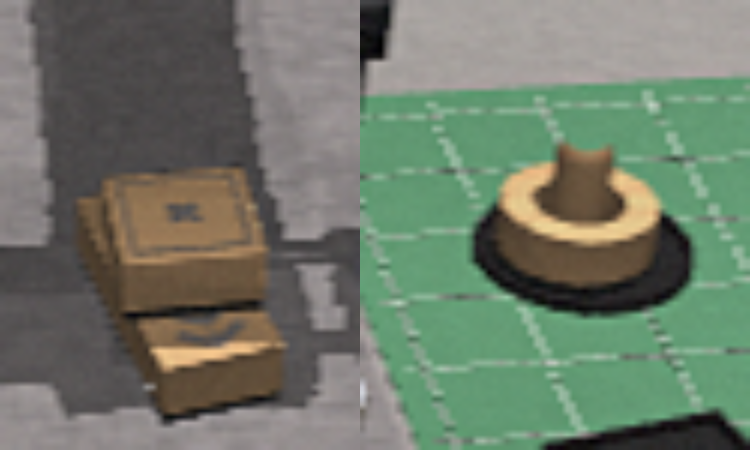

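The square's top is centred at crop (184,212), with corners (103,180), (243,167), (268,253), (122,265). The barrel stands upright in the ring. That used my 14 pictures, so from here I go by numbers.

```bash
python3 - <<'E'
from h import *
s=ctrl.get_image("scene"); f=lambda x,y,z:(ray(s,(265+x/6-.4,190+y/6-.4),z)[:2]*1000).round(1)
print("sq",f(184,212,.052),[f(*q,.052).tolist() for q in((103,180),(243,167),(268,253),(122,265))])
print("long",[f(*q,.026).tolist() for q in((76,198),(272,310),(287,347),(152,366))])
plan(644,27,34,90)
E
```

```text
sq [643.4  30. ] [[622.3, 4.1], [619.6, 53.8], [669.0, 55.5], [670.6, 5.6]]
long [[597.5, -3.2], [667.8, 57.9], [687.9, 60.1], [693.4, 13.5]]
t21.8 pos [618.5  52.8 147.6] -> shift [-0.086 -0.085  0.379] turn [-0.003 -0.002 -0.002] j7 1.61 w 1.00 g 0.0
```

Call:
{"method": "jog_arm", "body": {"moves": [-0.086, -0.082, 0, 0, 0, -0.035, 1, -0.086, -0.082, 0.05, 0, 0, -0.035, 1, -0.086, -0.082, 0.17, 0, 0, -0.035, 1, -0.086, -0.082, 0.29, 0, 0, -0.035, 1, -0.086, -0.082, 0.36, 0, 0, -0.035, 1, -0.086, -0.082, 0.378, 0, 0, -0.035, 1, -0.086, -0.082, 0.378, 0, 0, -0.035, 1, -0.086, -0.082, 0.378, 0, 0, -0.035, 0.5], "newtons": 20}}

```text
time: 22.8
position: [0.6447, 0.0292, 0.0351]
tool_rot: [-0.059, 3.141, -0.003]
ft_force: [0.9, -0.4, -0.9]
grip_width: 0.952
grip_force: 0.0
```

Call:
{"method": "jog_arm", "body": {"moves": [0, 0, 0, 0, 0, 0, -0.5, 0, 0, 0, 0, 0, 0, -0.5, 0, 0, 0, 0, 0, 0, -0.5, 0, 0, 0, 0, 0, 0, -0.5, 0, 0, 0, 0, 0, 0, -0.5, 0, 0, 0, 0, 0, 0, -0.5, 0, 0, -0.08, 0, 0, 0, -0.5, 0, 0, -0.2, 0, 0, 0, -0.5]}}

```text
time: 23.8
position: [0.6425, 0.0292, 0.0927]
tool_rot: [0.059, -3.136, 0.005]
ft_force: [1.4, 0.5, -0.3]
grip_width: 0.573
grip_force: 20.0
```

```bash
python3 -c "
from h import *
plan(571,292,95,102); plan(571,292,95,12)"
```

```text
t23.8 pos [642.5  29.2  92.7] -> shift [ 0.206  0.884 -0.009] turn [-0.002 -0.005 -0.164] j7 1.73 w 0.57 g 20.0
t23.8 pos [642.5  29.2  92.7] -> shift [ 0.206  0.884 -0.009] turn [-0.006 -0.002  1.336] j7 1.73 w 0.57 g 20.0
```

Call:
{"method": "jog_arm", "body": {"moves": [0.02, 0.08, -0.05, 0, 0, -0.03, -0.5, 0.06, 0.22, -0.08, 0, 0, -0.06, -0.5, 0.09, 0.36, -0.08, 0, 0, -0.1, -0.5, 0.12, 0.5, -0.08, 0, 0, -0.13, -0.5, 0.15, 0.64, -0.08, 0, 0, -0.164, -0.5, 0.18, 0.78, -0.05, 0, 0, -0.164, -0.5, 0.206, 0.884, -0.009, -0.002, -0.005, -0.164, -0.5, 0.206, 0.884, -0.009, -0.002, -0.005, -0.164, -0.5]}}

```text
time: 24.8
position: [0.5694, 0.2957, 0.0941]
tool_rot: [0.337, -3.123, -0.001]
ft_force: [0.4, -1.1, -0.6]
grip_width: 0.57
grip_force: 20.0
```

```bash
python3 -c "
from h import *
plan(571,292,12.5,102)"
```

```text
t24.8 pos [569.4 295.7  94.1] -> shift [-0.003 -0.013  0.272] turn [ 0.    -0.     0.005] j7 1.43 w 0.57 g 20.0
```

Call:
{"method": "jog_arm", "body": {"moves": [0, -0.013, 0.08, 0, 0, 0, -0.5, -0.003, -0.013, 0.16, 0, 0, 0, -0.5, -0.003, -0.013, 0.23, 0, 0, 0, -0.5, -0.003, -0.013, 0.272, 0, 0, 0, -0.5, -0.003, -0.013, 0.272, 0, 0, 0, -0.5, -0.003, -0.013, 0.272, 0, 0, 0, 1, -0.003, -0.013, 0.272, 0, 0, 0, 1, -0.003, -0.013, 0.272, 0, 0, 0, 1]}}

```text
time: 25.8
position: [0.5745, 0.2887, 0.0149]
tool_rot: [-0.328, 3.12, 0.001]
ft_force: [-0.2, 0.1, -0.2]
grip_width: 0.828
grip_force: 0.0
```

Call:
{"method": "jog_arm", "body": {"moves": [0, 0, 0, 0, 0, 0, 1, 0, 0, -0.05, 0, 0, 0, 1, 0, 0, -0.15, 0, 0, 0, 1, 0, 0, -0.3, 0, 0, 0, 1, 0, 0, -0.45, 0, 0, 0, 1, 0, -0.1, -0.45, 0, 0, 0, 1, -0.05, -0.25, -0.45, 0, 0, 0, 1, -0.1, -0.4, -0.45, 0, 0, 0, 1]}}

```text
time: 26.8
position: [0.6287, 0.1765, 0.151]
tool_rot: [-0.329, 3.12, 0.001]
ft_force: [0.2, 0.6, 0.1]
grip_width: 1.0
grip_force: 0.0
```

```bash
python3 - <<'E'
from h import *
plan(640,25,150,101)
s=ctrl.get_image("scene")
hsv=cv2.cvtColor(s["pixels"],cv2.COLOR_RGB2HSV); m=cv2.inRange(hsv,(8,60,60),(28,255,255))
k,l,st,c=cv2.connectedComponentsWithStats(m)
for i in range(1,k):
    if st[i,4]>80 and 120<c[i][1]<280 and 100<c[i][0]<425:
        ct=max(cv2.findContours((l==i).astype(np.uint8),0,1)[0],key=cv2.contourArea)
        print(st[i],c[i].round(1),cv2.approxPolyDP(ct,2,True)[:,0].tolist())
E
```

```text
t26.8 pos [628.7 176.5 151. ] -> shift [ 0.069 -0.502  0.003] turn [0.    0.005 0.017] j7 1.63 w 1.00 g 0.0
[346 136  37  10 104] [363.2 140.5] [[382, 136], [351, 141], [346, 145], [379, 139]]
[377 162  28  21 366] [390.6 173.1] [[379, 165], [377, 174], [381, 179], [394, 182], [403, 178], [404, 168], [396, 164], [398, 167], [393, 175], [386, 170], [387, 162]]
[390 200  32  24 506] [405.8 211.7] [[410, 200], [391, 204], [393, 206], [390, 211], [400, 223], [420, 219], [421, 211]]
[325 217  14  24 260] [331.4 229.3] [[328, 217], [325, 237], [334, 240], [337, 236], [338, 221], [337, 218], [330, 220]]
[278 220  34  39 747] [294.6 239.5] [[278, 223], [278, 232], [292, 258], [311, 254], [311, 245], [296, 220]]
[130 229  27  23 452] [142.9 240.2] [[140, 229], [130, 235], [134, 250], [146, 251], [156, 244], [153, 238], [155, 237], [151, 230]]
[347 245  11  12  91] [351.9 250.6] [[349, 245], [347, 252], [354, 256], [357, 247]]
```

```bash
python3 - <<'E'
from h import *
s=ctrl.get_image("scene"); f=lambda x,y,z:(ray(s,(x,y),z)[:2]*1000).round(1)
print("long",[f(*q,.026).tolist() for q in((278,222),(296,219.5),(311.3,245))],[f(*q,0).tolist() for q in((292,258.5),(311.3,254.5))])
print("square",[f(*q,.029).tolist() for q in((391,203.5),(410,199.5),(421.5,211),(400,214))])
plan(640,25,150,101)
E
```

```text
long [[595.5, -1.4], [590.4, 38.5], [680.0, 58.9]] [[688.1, 18.6], [679.5, 59.9]]
square [[555.7, 258.4], [544.5, 305.5], [590.7, 317.6], [597.0, 267.3]]
t26.9 pos [631.  168.8 151.2] -> shift [ 0.066 -0.476  0.006] turn [-0.005  0.006  0.007] j7 1.63 w 1.00 g 0.0
```

Call:
{"method": "jog_arm", "body": {"moves": [0.01, -0.12, 0, 0, 0, 0, 1, 0.03, -0.26, 0, 0, 0, 0, 1, 0.05, -0.38, 0, 0, 0, 0, 1, 0.063, -0.466, 0.006, -0.005, 0.006, -0.01, 1, 0.063, -0.466, 0.006, -0.005, 0.006, -0.01, 1, 0.063, -0.466, 0.006, -0.005, 0.006, -0.01, 1, 0.063, -0.466, 0.006, -0.005, 0.006, -0.01, 1, 0.063, -0.466, 0.006, -0.005, 0.006, -0.01, 1]}}

```text
time: 27.9
position: [0.6384, 0.038, 0.1475]
tool_rot: [0.347, -3.118, -0.008]
ft_force: [-0.2, -0.1, -0.0]
grip_width: 0.998
grip_force: 0.0
```

```bash
python3 -c "
from h import *
plan(639,28,8,102)"
```

```text
t27.9 pos [638.4  38.  147.5] -> shift [ 0.004 -0.035  0.465] turn [ 0.005 -0.003  0.012] j7 1.87 w 1.00 g 0.0
```

Call:
{"method": "jog_arm", "body": {"moves": [0.004, -0.035, 0, 0.005, -0.003, 0.012, 1, 0.004, -0.035, 0.12, 0.005, -0.003, 0.012, 1, 0.004, -0.035, 0.24, 0.005, -0.003, 0.012, 1, 0.004, -0.035, 0.35, 0.005, -0.003, 0.012, 1, 0.004, -0.035, 0.43, 0.005, -0.003, 0.012, 1, 0.004, -0.035, 0.463, 0.005, -0.003, 0.012, 1, 0.004, -0.035, 0.463, 0.005, -0.003, 0.012, 1, 0.004, -0.035, 0.463, 0.005, -0.003, 0.012, 0.5]}}

```text
time: 28.9
position: [0.64, 0.0263, 0.0099]
tool_rot: [-0.324, 3.123, -0.001]
ft_force: [0.5, -0.5, 0.5]
grip_width: 0.947
grip_force: 0.0
```

Call:
{"method": "jog_arm", "body": {"moves": [0, 0, 0, 0, 0, 0, -0.6, 0, 0, 0, 0, 0, 0, -0.6, 0, 0, 0, 0, 0, 0, -0.6, 0, 0, 0, 0, 0, 0, -0.6, 0, 0, 0, 0, 0, 0, -0.6, 0, 0, 0, 0, 0, 0, -0.6, 0, 0, 0, 0, 0, 0, -0.6, 0, 0, 0, 0, 0, 0, -0.6]}}

```text
time: 29.9
position: [0.639, 0.0266, 0.0087]
tool_rot: [0.325, -3.125, 0.0]
ft_force: [-0.5, 0.9, 0.8]
grip_width: 0.505
grip_force: 20.0
```

Call:
{"method": "jog_arm", "body": {"moves": [0, 0, -0.05, 0, 0, 0, -0.6, 0, 0, -0.12, 0, 0, 0, -0.6, 0, 0, -0.2, 0, 0, 0, -0.6, 0, 0, -0.3, 0, 0, 0, -0.6, 0, 0, -0.33, 0, 0, 0, -0.6, 0, 0, -0.33, 0, 0, 0, -0.6, 0, 0, -0.33, 0, 0, 0, -0.6, 0, 0, -0.33, 0, 0, 0, -0.6]}}

```text
time: 30.9
position: [0.6382, 0.0266, 0.1063]
tool_rot: [0.324, -3.123, 0.001]
ft_force: [-0.7, -0.1, -0.4]
grip_width: 0.506
grip_force: 20.0
```

```bash
python3 -c "
from h import *
plan(393,-323,100,81); plan(520,-150,110,90)"
```

```text
t30.9 pos [638.2  26.6 106.3] -> shift [ 1.039 -0.972  0.024] turn [-0.001 -0.002  0.348] j7 1.89 w 0.51 g 20.0
t30.9 pos [638.2  26.6 106.3] -> shift [ 0.507 -0.495 -0.011] turn [-0.001 -0.002  0.198] j7 1.89 w 0.51 g 20.0
```

Call:
{"method": "jog_arm", "body": {"moves": [0.11, -0.1, 0, 0, 0, 0.04, -0.6, 0.22, -0.2, 0, 0, 0, 0.08, -0.6, 0.34, -0.31, 0, 0, 0, 0.12, -0.6, 0.46, -0.42, 0, 0, 0, 0.16, -0.6, 0.58, -0.53, 0, 0, 0, 0.2, -0.6, 0.69, -0.64, 0, 0, 0, 0.24, -0.6, 0.76, -0.7, 0, 0, 0, 0.28, -0.6, 0.76, -0.7, 0, 0, 0, 0.3, -0.6]}}

```text
time: 31.9
position: [0.4579, -0.2272, 0.1076]
tool_rot: [-0.176, -3.136, 0.0]
ft_force: [0.1, 0.6, 0.2]
grip_width: 0.506
grip_force: 20.0
```

```bash
python3 -c "
from h import *
plan(393,-323,90,81)"
```

```text
t31.9 pos [ 457.9 -227.2  107.6] -> shift [ 0.179 -0.341  0.059] turn [-0.    -0.     0.043] j7 1.98 w 0.51 g 20.0
```

Call:
{"method": "jog_arm", "body": {"moves": [0.05, -0.1, 0.01, 0, 0, 0.02, -0.6, 0.1, -0.2, 0.03, 0, 0, 0.04, -0.6, 0.15, -0.29, 0.05, 0, 0, 0.043, -0.6, 0.179, -0.341, 0.059, 0, 0, 0.043, -0.6, 0.179, -0.341, 0.059, 0, 0, 0.043, -0.6, 0.179, -0.341, 0.059, 0, 0, 0.043, -0.6, 0.179, -0.341, 0.059, 0, 0, 0.043, -0.6, 0.179, -0.341, 0.059, 0, 0, 0.043, -0.6]}}

```text
time: 32.9
position: [0.3954, -0.3211, 0.0901]
tool_rot: [0.237, 3.133, -0.0]
ft_force: [0.1, -0.5, 0.3]
grip_width: 0.503
grip_force: 20.0
```

```bash
python3 - <<'E'
from h import *
plan(393,-323,12.5,81)
# long tray in scene view: dark, non-green pixels around (140,188)
s=ctrl.get_image("scene"); p=s["pixels"].astype(int); m=np.zeros(p.shape[:2],np.uint8); w=p[165:215,105:175]
m[165:215,105:175]=(w[:,:,1]-np.maximum(w[:,:,0],w[:,:,2])<10)&(w.max(2)<60)
ct=max(cv2.findContours(m,0,1)[0],key=cv2.contourArea); print(cv2.boundingRect(ct)); w=np.array([ray(s,q[0],.005)[:2]*1000 for q in ct],np.float32); print(cv2.minAreaRect(w))
E
```

```text
t32.9 pos [ 395.4 -321.1   90.1] -> shift [ 0.007 -0.008  0.259] turn [-0.     0.     0.006] j7 2.20 w 0.50 g 20.0
(119, 174, 42, 30)
((396.2641906738281, -322.30401611328125), (72.22579956054688, 131.9618682861328), 81.5706558227539)
```

Call:
{"method": "jog_arm", "body": {"moves": [0.003, -0.007, 0.08, 0, 0, 0, -0.6, 0.003, -0.007, 0.16, 0, 0, 0, -0.6, 0.003, -0.007, 0.22, 0, 0, 0, -0.6, 0.003, -0.007, 0.259, 0, 0, 0, -0.6, 0.003, -0.007, 0.259, 0, 0, 0, -0.6, 0.003, -0.007, 0.259, 0, 0, 0, 1, 0.003, -0.007, 0.259, 0, 0, 0, 1, 0.003, -0.007, 0.259, 0, 0, 0, 1]}}

```text
time: 33.95
position: [0.3938, -0.3238, 0.0127]
tool_rot: [0.239, 3.132, -0.001]
ft_force: [-0.4, -0.3, 0.1]
grip_width: 0.759
grip_force: 0.0
```

Call:
{"method": "jog_arm", "body": {"moves": [0, 0, 0, 0, 0, 0, 1, 0, 0, -0.05, 0, 0, 0, 1, 0, 0, -0.15, 0, 0, 0, 1, 0, 0, -0.3, 0, 0, 0, 1, 0, 0, -0.45, 0, 0, 0, 1, 0, 0.05, -0.55, 0, 0, 0, 1, 0, 0.1, -0.65, 0, 0, 0, 1, 0, 0.2, -0.65, 0, 0, 0, 1]}}

```text
time: 34.95
position: [0.4036, -0.2661, 0.2107]
tool_rot: [0.244, 3.126, -0.003]
ft_force: [0.7, 0.1, -0.6]
grip_width: 0.998
grip_force: 0.0
```

```bash
python3 - <<'E'
from h import *
plan(500,0,250,81); s=ctrl.get_image("scene"); t=ctrl.get_image("top")
# two-view check: trays (dark+wood) vs wood tops
def run(nm,im,win):
    p=im["pixels"]; hsv=cv2.cvtColor(p,cv2.COLOR_RGB2HSV); wood=cv2.inRange(hsv,(8,60,60),(28,255,255))
    for n,(x0,y0,x1,y1) in win.items():
        m=np.zeros_like(wood); m[y0:y1,x0:x1]=wood[y0:y1,x0:x1]
        cs=cv2.findContours(m,0,1)[0]
        if not cs: print(nm,n,None); continue
        ct=max(cs,key=cv2.contourArea); print(nm,n,cv2.contourArea(ct),cv2.approxPolyDP(ct,2,True)[:,0].tolist(), "c@29:",(ray(im,np.array(cv2.minAreaRect(ct)[0]),.029)[:2]*1000).round(1))
run("scene",s,dict(long=(115,160,170,215),sq=(380,195,430,228),ring=(370,158,410,190),hex=(125,222,165,260)))
run("top",t,dict(sq=(130,190,175,235),ring=(110,262,160,312),hex=(385,200,432,245),long=(393,285,445,362)))
m=cv2.inRange(cv2.cvtColor(s["pixels"],cv2.COLOR_RGB2HSV),(22,120,80),(35,255,255)); print("cap now/before", [c.round(1).tolist() for c in cv2.connectedComponentsWithStats(m[235:265,335:370])[3][1:3]])
E
```

```text
t35.0 pos [ 403.6 -266.1  210.7] -> shift [-0.181  0.926 -0.131] turn [-0.001  0.006  0.001] j7 1.89 w 1.00 g 0.0
scene long 528.5 [[151, 170], [133, 171], [123, 191], [124, 198], [142, 198], [145, 190], [143, 187], [146, 188], [149, 182], [147, 178]] c@29: [ 415.1 -322.9]
scene sq 486.0 [[410, 200], [391, 204], [393, 206], [390, 211], [400, 223], [420, 219], [421, 211]] c@29: [589.4 282.2]
scene ring 449.5 [[379, 165], [378, 176], [381, 179], [393, 182], [403, 178], [404, 168], [396, 160], [388, 159]] c@29: [416.8 296. ]
scene hex 422.5 [[140, 229], [130, 235], [134, 250], [146, 251], [155, 245], [155, 237], [151, 230]] c@29: [ 633.7 -285.9]
top sq 534.5 [[163, 199], [158, 200], [156, 197], [140, 200], [142, 222], [164, 220]] c@29: [573.1 285.6]
top ring 786.0 [[129, 270], [120, 277], [118, 290], [124, 299], [138, 301], [148, 292], [149, 280], [142, 271]] c@29: [402.9 297.4]
top hex 420.0 [[408, 208], [400, 216], [402, 228], [415, 232], [424, 224], [420, 211]] c@29: [ 617.4 -290. ]
top long 230.5 [[409, 335], [407, 345], [428, 350], [429, 338], [422, 336], [423, 343], [413, 339], [417, 335]] c@29: [ 357.5 -321.1]
cap now/before [[0.4, 1.8], [17.2, 12.6]]
```

```bash
python3 - <<'E'
from h import *
import pickle
s0=pickle.load(open("scene0.pkl","rb")); s=ctrl.get_image("scene"); t=ctrl.get_image("top")
p=s0["pixels"].astype(int); w=p[198:235,378:435]; m=np.zeros(p.shape[:2],np.uint8); m[198:235,378:435]=(w[:,:,1]-np.maximum(w[:,:,0],w[:,:,2])<10)&(w.max(2)<60)
ct=max(cv2.findContours(m,0,1)[0],key=cv2.contourArea); print("tray scene",cv2.minAreaRect(np.array([ray(s0,q[0],.006)[:2]*1000 for q in ct],np.float32)))
# block sole corners (bottom edge visible) and top face corners, z=29
f=lambda q,z:(ray(s,q,z)[:2]*1000).round(1).tolist()
print("top",[f(q,.029) for q in((391,203.5),(410,199.5),(421.5,211),(400,214.5))],"bottom of wood z7",[f(q,.007) for q in((400,223.5),(420.5,219.5))])
# local visible layout, one char per pixel: w wood, # dark, . other
for im,(x0,y0,x1,y1) in((s,(378,195,432,232)),(t,(393,288,445,362))):
    P=im["pixels"][y0:y1,x0:x1]; hs=cv2.cvtColor(P,cv2.COLOR_RGB2HSV); W=cv2.inRange(hs,(8,50,60),(28,255,255))>0; D=(P.max(2)<62)
    print("\n".join("".join("w" if a else "#" if b else "." for a,b in zip(r,q)) for r,q in zip(W,D)))
E
```

```text
tray scene ((575.31201171875, 293.6437072753906), (81.01947784423828, 78.36177825927734), 12.384902954101562)
top [[555.7, 258.4], [544.5, 305.5], [590.7, 317.6], [598.8, 266.8]] bottom of wood z7 [[602.6, 268.6], [592.7, 318.1]]
......................................................
......................................................
......................................................
......................................................
......................................................
...............................ww.....................
...........................wwwwwww....................
......................wwww.wwwwwwww...................
.................wwww.w.wwwwwwwwwwwww.................
.............wwwwwwwwwwwwwwwwwwwwwwwww................
..............wwwwwwwwwwwwwwwwwwwwwwww................
..............#wwwwwwwwwwwwww.wwwwwwwww...............
.............wwwwwwwwwwwww....wwwwwwwwww#.............
...........##wwwwwwwwwwwwwww...wwwwwwwwww#............
........#####wwwwwwwwwwwwwwwwwwwwwwwwwwwww#...........
........#####wwwwwwwwwwwwwwwwwwwwwwwwwwwwww..
[... 4386 characters left out ...]
...........
...######################.wwwwwwwwww................
..........###################.wwwwww................
...............##################ww#................
...................#################................
.......................############.................
.........................##########.................
...........................########.................
................................###.................
....................................................
....................................................
....................................................
....................................................
....................................................
```

All five pieces read as flat in their trays, the worst centre offset is about 7 mm (limit 15), and the bottle stands. Handing in.

```bash
python3 -c "
from bench import ctrl
print(ctrl.close_job())"
```

```text
the job is handed in; nothing more can be done
None
```

I handed the job in at about 35 s of robot time. By my last camera measurements all four blocks lie flat in their own trays and the spray bottle still stands. The barrel was last seen upright in the ring's hole. The hand-in returned no verdict.

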